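Show a gear blank's gate stub to the inspection camera in a hand mirror

TASK

Set the large white gear blank flat in the nest on top of the inspection stand, the same way up as it lies (its gate stub is in the hollow underneath), and let go of it. Then take the inspection mirror by its handle and hold it, clear of everything, under the nest where the camera is looking, glass up and centred straight below the blank, angled so that the camera sees the gate stub in the middle of the glass. The job finishes with the mirror still held steady at that angle; leave everything else on the bench where it lies.

Things in the scene. Friction and masses are not known exactly. Their poses are not given: they have to be found in the camera images.
- gear: the large moulded gear blank, white nylon, a plain disc without teeth, 62 mm diameter, 20 mm thick, about 50 g, lying flat on the bench. Origin: centre of its underside; z up through its upper face. The underside rim (outside radius 20 mm) is flat; inside it is a hollow 8 mm deep
- gate_stub (a point): tip of the gate stub, an 8 mm round pip in the middle of the blank's hollow underside, on the blank's axis, 3 mm above the plane of the underside: what the camera has to see
- stand: inspection stand, fixed to the bench, aluminium and dark steel. Origin on the bench straight below the nest's centre; z up; x points from the open front to the nest's column (30 mm square, at x = 108 mm); y points to the camera's side. Foot plates 12 mm thick: x -55 to 145, y -60 to 60 mm under the nest; x 40 to 110, y 60 to 280 mm under the camera. Under the nest it is open to -x, -y and +y
- nest_seat (a point): centre of the nest, on the top face of its plate, 205 mm above the bench; the blank's underside rests here. Plate 8 mm thick, x -45 to 125, y -45 to 45 mm, with a 44 mm round hole here. Four 6 mm high locating blocks on the diagonals (45 degrees to the stand's x and y), inner faces 35 mm from here, 4 mm clear of a centred blank; fingers fit down between them along the stand's x or y
- lens (a point): middle of the front glass of the inspection camera (small grey box camera, round black lens 34 mm across), fixed on the stand, 240 mm from view_point; it looks 40 degrees below level, along the line from here to view_point, and reaches 90 mm back from here. Its post is 25 mm square, at x = 75, y = 229 mm of the stand, 337 mm high
- view_point (a point): where the camera's line of sight crosses the nest's vertical axis, 120 mm above the bench, 85 mm below the nest's top face: where the middle of the glass belongs. z here points halfway between straight up (to the gate stub) and the lens, 25 degrees from vertical: the way the glass must face. Turning the mirror about that direction makes no difference
- mirror: inspection mirror, 240 mm long, about 130 g, lying glass up: black handle 110 mm long, 16 wide, 18 high, then a thin steel stem and a square steel head 66 mm wide, 8 mm thick, rigidly in line. Origin: underside of the handle at its middle; x along the handle towards the head; z is the way the glass faces (glass parallel to the handle)
- mirror_grip (a point): a good grip point on the handle, 15 mm from its middle towards the head, 9 mm above its underside; the centre of mass lies 15 mm ahead of it, towards the head. Handle runs from 70 mm behind to 40 mm ahead of it
- mirror_glass (a point): middle of the mirror's glass (60 mm square), 137 mm ahead of the grip point, on the upper face of the head, 8 mm above the plane of the handle's underside
- lens_cover: bystander: clear polycarbonate lens cover, 80 mm diameter, 15 mm high; origin centre of its underside
- scraper: bystander: deburring scraper with red aluminium handle, 170 mm long, 13 mm high, along its x axis
- sanding_block: bystander: black rubber sanding block 70 x 42 x 32 mm high; origin centre of its underside
- pinion: bystander: small white pinion blank, 34 mm diameter, 24 mm high, with a narrower hub; origin centre of its underside
- caliper: bystander: steel caliper, 210 mm long along its x axis, 8 mm high
- dish: bystander: small steel dish, 90 mm diameter, 30 mm high; origin centre of its underside
There are look-alikes about, which are no part of the job. Leave any orange look-alike of the mirror alone. What is shaped like the gear but green is not meant.

How it is judged:
By the outcome, as a careful person would: the job done as asked, in the order asked, and still so for the second after the job is handed in, while the arm keeps its last pose, push and grip.
It also fails if it takes over 58 s, if anything falls off the work surface, if the arm or the gripper's body presses on something with over 40 N, if the wrist force passes 120 N, or if a joint passes its speed limit or range.

ROBOT

A 6-joint arm with a two-finger parallel gripper is mounted at the origin on the work surface. World frame = base frame: x ahead of the robot, y to its left, z up, the work surface at z = 0. Lengths are in mm, angles in degrees, forces in N, time in s.
With the tool pointing down it reaches from about 350 to 850 mm from the base axis. Payload 8.1 kg.
Tool frame: the origin (TCP) lies at the very end of the fingers, on their centre line; the grasp point (between the pads) lies 19 mm behind it; z points along the fingers, y is the line along which they close (so a half turn about z gives the same grasp; the last joint's range is limited). The gripper opens to 85 mm and grips with 20 to 120 N. Pads are 22 mm wide; open, the fingers measure 114 mm over their backs; the gripper's body (76 mm by 85 mm) begins 54 mm behind the grasp point. The pads swing forward as they close: fully open they stand 13 mm farther back than shut.
Start: joints at [72.456, 7.471, 85.268, -0, 87.261, -4.893], TCP at [131.384, 585.443, 231.292] pointing down, gripper open.
Joint ranges: [-169.43, 169.43], [-51.17, 129.36], [1.28, 143.12], [-76.62, 256.62], [0, 156.53], [-152.29, 152.29]. Speed limits (degrees/s): [136.94, 136.94, 159.86, 180, 180, 180].

INTERFACE

Orientations are given as [roll, pitch, yaw] about the fixed x, y, z axes, in that order (R = Rz(yaw) Ry(pitch) Rx(roll)).
In Python, from bench import sense, eyes, job, models gives the robot as it stands. The module is installed in compiled form; this text tells all that it offers.
- The arm moves only by the tool apply_moves, never from a script. Its argument "rows" is a list of rows, each a list of 6 numbers: the shift along the tool's x, y, z in mm, then the turn, a rotation vector about the tool's x, y, z in rad. In form: [[dx, dy, dz, rx, ry, rz], ...]. A call has exactly 5 rows; each row shifts and turns the commanded pose from where the row before left it, along the tool's axes as they then stand; what a row does not reach is not made up. A row lasts 1/8 s, in which the tool goes at most 62.5 mm and 10.7 degrees, less where a joint would pass 70% of its speed; a pose out of reach is approached as far as the arm can. A call is refused whole if a number of a shift passes 62.5 or a number of a turn 0.188, either way. A call with a gripper value outside its range is refused whole. "fingers" is the finger opening in mm, from 0 to 85.4, set as the call begins (left out, the last holds). The fingers move at their own pace and stop on an object; "grip_force" is the grip in N (left out, the last holds). Time passes only in rows, so rows that do not move let the fingers close, or fill a call up. It gives the time, the measured TCP pose, the force, the opening and the grip force at its end, in the units of the state.
- sense(): the state, without advancing time (a new reading comes with each control period).
- eyes.snapshot(name): name is "scene" or "top"; returns (picture, depth): 384x512x3 uint8, red, green, blue; 384x512 float32, mm along the optical axis (not along the pixel's ray), 0 where there is no reading.
- eyes.get_calibration(name): a dict with "intrinsics" (3x3 intrinsics, pixels), "R" (3x3) and "t" (3): a world point X has camera coordinates R X + t. Camera axes: x right, y down, z forward; pixel columns grow to the right and rows downward; lengths in mm; the calibration is good to about 2 mm. A picture is of the moment at which its call begins. get_calibration takes no time and is no camera call.
- job.hand_in(): hands the job in; it is judged then, once.
Trained networks look in the newest picture that a camera, given by its name, has taken for a name from the list of things; names that differ only in an ending like _2 or _b are one class to them, and where a whole thing is asked for, a point or a joint stands for the part that bears it (a point fixed in the world has none). Each returns a list of dicts, best first, with "confidence" (0 to 1); they miss things now and then, are a little off and sometimes report something else, mostly with a low value. They report only what shows in the picture. A call takes as long as a camera call. They do not tell look-alikes from the thing itself.
- models.boxes_of(name, camera): "xyz" ([x, y, z] in mm, in world coordinates, good to about 4 mm: the middle of the surface that is visible of it).
- models.cut_out(name, camera): "pixels" (384x512 bool, what is visible of it).
- models.place_of(name, camera): "xyz" ([x, y, z] in mm, in world coordinates, good to about 4 mm: a listed point, or the origin of a listed thing).
The state is a dict: "time": time; "joint_pos": joint angles; "qd": joint speeds; "joint_efforts": joint torques, N m; "tool_pos": TCP position; "tcp_rot": TCP orientation; "ft_force": force on the tool from outside, world axes, zero at the start; "wrist_torque": the same for the moment, N m; "finger_gap": finger opening in mm; "grip_force": force on a finger pad.
Only numpy, scipy, OpenCV 4.12 (cv2) and the standard library are available. Lean on these libraries where they do the work, as an engineer would, in place of code of your own. Each camera call takes 0.05 s, during which the arm holds its last target. There are 200 camera calls.

## Working session

There is one attempt and no reset: what is moved stays moved. The work goes in short steps, Python scripts to look and compute and a tool call to move; the robot and the scene stay as the last step left them, time stands still between calls to the robot, and variables do not carry over. Pictures are saved under pics/ and viewed, at most 10 in all, crops included, and the job is handed in when it is done.

Besides the shell and the picture viewer there is one more tool, called after ">>>" as name([rows], argument=value, ...), one row to a line, values as JSON. apply_moves: Moves the arm, as the interface text tells. Its arguments: {"type":"object","properties":{"rows":{"type":"array"},"fingers":{"type":"number"},"grip_force":{"type":"number"}},"required":["rows"]}

```bash
mkdir -p pics; cat > h.py <<'E'
from bench import sense, eyes, job, models
import numpy as np, cv2
from scipy.spatial.transform import Rotation as Ro
def world(cam,u,v,d):
    c=eyes.get_calibration(cam);K=np.array(c["intrinsics"]);R=np.array(c["R"]);t=np.array(c["t"])
    p=np.linalg.inv(K)@np.array([u,v,1.0])*d
    return R.T@(p-t)
def cloud(cam,d):
    c=eyes.get_calibration(cam);K=np.array(c["intrinsics"]);R=np.array(c["R"]);t=np.array(c["t"])
    v,u=np.mgrid[0:384,0:512]
    p=np.stack([(u-K[0,2])/K[0,0]*d,(v-K[1,2])/K[1,1]*d,d],-1)
    return (p-t)@R
def proj(cam,X):
    c=eyes.get_calibration(cam);K=np.array(c["intrinsics"]);p=K@(np.array(c["R"])@np.array(X)+np.array(c["t"]))
    return p[:2]/p[2]
E
python3 - <<'E'
from h import *
for c in("scene","top"):
    p,d=eyes.snapshot(c); cv2.imwrite(f"pics/{c}0.png",p[...,::-1])
    np.savez(f"{c}0.npz",p=p,d=d)
    for n in ["gear","stand","nest_seat","lens","view_point","mirror","mirror_grip","mirror_glass","lens_cover","scraper","sanding_block","pinion","caliper","dish"]:
        r=models.place_of(n,c)
        print(c,n,[(np.round(q["xyz"]).astype(int).tolist(),round(q["confidence"],2),np.round(proj(c,q["xyz"])).astype(int).tolist()) for q in r[:3]])
print(sense())
E
```

```text
scene gear [([547, -252, 1], 0.71, [180, 287]), ([558, -358, 0], 0.65, [151, 314])]
scene stand [([654, 192, 0], 0.72, [309, 223]), ([776, -196, 0], 0.72, [248, 331])]
scene nest_seat [([656, 197, 205], 0.72, [319, 181]), ([559, -358, 0], 0.43, [151, 315]), ([641, 377, 271], 0.26, [357, 133])]
scene lens [([643, 375, 274], 0.83, [358, 133])]
scene view_point [([650, 194, 121], 0.69, [313, 199])]
scene mirror [([468, -173, 0], 0.75, [186, 253]), ([292, -318, -3], 0.69, [114, 246])]
scene mirror_grip [([489, -176, 10], 0.72, [189, 256]), ([274, -312, 8], 0.6, [112, 239])]
scene mirror_glass [([622, -172, 10], 0.68, [218, 285]), ([503, 435, 0], 0.66, [320, 164]), ([134, -296, 7], 0.57, [95, 211])]
scene lens_cover [([777, -201, 1], 0.61, [247, 333])]
scene scraper [([383, 97, 2], 0.68, [233, 192]), ([503, 434, -5], 0.48, [320, 165])]
scene sanding_block []
scene pinion [([408, -265, -1], 0.59, [150, 259])]
scene caliper [([374, 362, 0], 0.69, [282, 156]), ([555, -354, 2], 0.39, [152, 312])]
scene dish [([505, 434, -2], 0.68, [320, 165])]
top gear [([540, -256, 2], 0.75, [347, 196]), ([5
[... 926 characters left out ...]
, [101, 137])]
{'time': 1.5, 'joint_pos': array([ 7.24550414e+01,  7.47016124e+00,  8.52664690e+01, -7.53944602e-04,
        8.72595270e+01, -4.89308496e+00]), 'qd': array([ 0.03761089, -0.07754254,  0.03928105, -0.01692505, -0.00180327,
        0.03035852]), 'joint_efforts': array([ 1.78488775e-03, -5.69307768e+01, -5.00850570e+01, -3.23436825e-05,
        1.33692403e-03, -5.26310703e-05]), 'tool_pos': array([131.40732198, 585.46083987, 231.31548035]), 'tcp_rot': array([1.79996235e+02, 1.07811538e-03, 1.67348162e+02]), 'ft_force': array([-0.44500582, -0.28046335,  0.80103079]), 'wrist_torque': array([ 0.03878296,  0.03059218, -0.06694374]), 'grip_force': 0.0, 'finger_gap': 85.4052065748491}
```

```bash
python3 -c "
import cv2,numpy as np
a=cv2.imread('pics/scene0.png');b=cv2.imread('pics/top0.png');cv2.imwrite('pics/both.png',cv2.resize(np.vstack([a,b]),(400,600)))"
```

```text
(no output)
```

View pics/scene0.png

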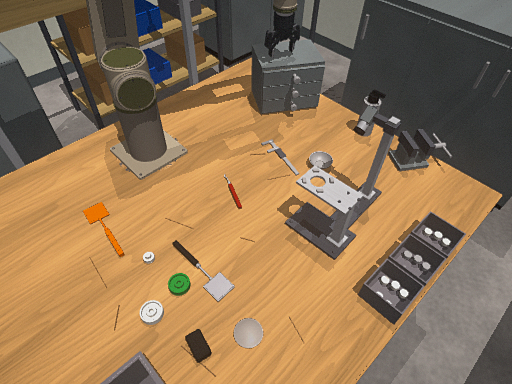

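View pics/top0.png

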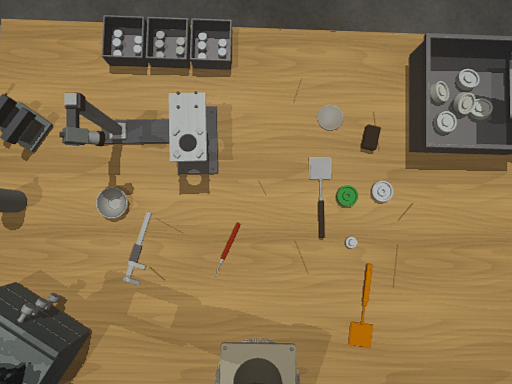

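The scene view shows the white gear at (151,312), the green look-alike at (179,284), the black mirror with its glass at (218,287), and the nest hole at (318,181). The top view has the white gear at (382,191), the mirror from (321,235) to (320,168), and the nest hole at (188,142). I'll refine these positions from depth.

```bash
cat >> h.py <<'E'
def rect(xy):
    r=cv2.minAreaRect(xy.astype(np.float32)); return [np.round(v,1).tolist() if not np.isscalar(v) else round(v,1) for v in map(np.array,r)]
E
python3 - <<'E'
from h import *
for c in("top","scene"):
    f=np.load(c+"0.npz");d=f["d"];p=f["p"].astype(int);X=cloud(c,d)
    def near(x,y,r): return (np.hypot(X[...,0]-x,X[...,1]-y)<r)&(d>0)
    m=near(556,-357,50)&(X[...,2]>10); print(c,"gear",m.sum(),rect(X[m][:,:2]),cv2.minEnclosingCircle(X[m][:,:2].astype(np.float32)),np.median(X[m][:,2]))
    b=near(652,197,190)&(abs(X[...,2]-205)<5); print("plate",b.sum(),rect(X[b][:,:2]),np.median(X[b][:,2]))
    # hole: points inside bounding and well below
    h=b.astype(np.uint8); cs,hi=cv2.findContours(h,cv2.RETR_CCOMP,cv2.CHAIN_APPROX_NONE)
    for k,cc in enumerate(cs):
        if hi[0][k][3]>=0 and len(cc)>12:
            uv=cc[:,0]; q=X[uv[:,1],uv[:,0]]; print(" hole",len(cc),cv2.fitEllipse(q[:,:2].astype(np.float32)))
    m=near(622,-173,48)&(X[...,2]>4); print("head",m.sum(),rect(X[m][:,:2]),X[m].mean(0).round(1))
    dark=(p.max(-1)<70)&near(470,-175,75)&(X[...,2]>10)&(abs(X[...,1]+175)<25); print("handle",dark.sum(),rect(X[dark][:,:2]),X[dark].mean(0).round(1))
E
```

```text
top gear 354 [[557.4, -354.1], [59.1, 61.8], 2.2] ((558.8112182617188, -353.7997131347656), 31.469816207885742) 17.734819181840805
plate 2159 [[692.8, 196.9], [173.7, 90.7], 3.0] 205.2691975878324
 hole 13 ((622.4214477539062, 168.6479034423828), (11.858405113220215, 15.276680946350098), 143.08592224121094)
 hole 21 ((622.5106811523438, 221.529296875), (11.104180335998535, 22.21954345703125), 141.3150634765625)
 hole 52 ((651.0233154296875, 194.17356872558594), (45.07721710205078, 46.1803092956543), 41.55926513671875)
 hole 21 ((678.51416015625, 225.7084197998047), (14.776244163513184, 18.970600128173828), 39.351924896240234)
 hole 23 ((682.6082763671875, 168.80459594726562), (12.855323791503906, 22.9732723236084), 136.67337036132812)
head 492 [[622.9, -172.4], [88.4, 87.1], 61.0] [ 622.4 -171.3    8.4]
handle 199 [[470.6, -175.0], [105.3, 15.1], 1.8] [ 472.4 -174.9   18.1]
scene gear 431 [[557.8, -354.9], [60.9, 61.2], 55.4] ((557.899169921875, -354.0213623046875), 31.80190658569336) 16.085222994648042
plate 1324 [[691.3, 196.8], [174.0, 95.3], 2.9] 203.9727203465265
 hole 14 ((620.1823120117188, 166.74404907226562), (13.151457786560059, 22.35948371887207), 45.216819763183594)
 hole 40 ((651.1661987304688, 193.02928161621094), (45.55327224731445, 46.90311813354492), 65.56462860107422)
head 463 [[615.3, -172.3], [80.8, 66.3], 2.0] [ 622.5 -173.1    7.1]
handle 170 [[471.4, -176.8], [106.0, 16.2], 1.2] [ 473.1 -177.6   16.7]
```

```bash
cat > plan.py <<'E'
from h import *
def plan(P,rpy,n,start=None):
    """rows (rounded) from the measured pose to TCP P, rpy in n rows; returns the end pose"""
    s=sense()
    p,R=start if start else (np.array(s["tool_pos"]),Ro.from_euler("xyz",s["tcp_rot"],degrees=True))
    T=Ro.from_euler("xyz",rpy,degrees=True); w=(R.inv()*T).as_rotvec()/n; out=[]
    step=(np.array(P,float)-p)/n; goal=p.copy()
    for k in range(n):
        goal=goal+step
        r=np.r_[np.round(R.inv().apply(goal-p),1),np.round(w,4)]; out.append(r.tolist())
        p=p+R.apply(r[:3]); R=R*Ro.from_rotvec(r[3:])
    for k in range(0,n,5): print(str(out[k:k+5]).replace(" ",""))
    return p,R
E
python3 - <<'E'
from plan import *
e=plan([450,50,260],[180,0,100],10)
print(e[0])
e=plan([557.7,-354.3,80],[180,0,90],10,e);print(e[0],e[1].as_euler("xyz",degrees=True))
E
```

```text
[[-42.8,-45.3,-2.9,0.0,-0.0,0.1175],[-47.8,-39.9,-2.8,0.0,-0.0,0.1175],[-52.2,-34.1,-2.9,0.0,-0.0,0.1175],[-55.8,-27.7,-2.9,0.0,-0.0,0.1175],[-58.7,-20.9,-2.9,0.0,-0.0,0.1175]]
[[-60.7,-14.0,-2.8,0.0,-0.0,0.1175],[-62.0,-6.7,-2.9,0.0,-0.0,0.1175],[-62.3,0.6,-2.9,0.0,-0.0,0.1175],[-61.8,7.8,-2.8,0.0,-0.0,0.1175],[-60.4,15.1,-2.9,0.0,-0.0,0.1175]]
[449.99044154  50.01977014 259.99379485]
[[-41.7,3.6,18.0,0.0,-0.0,0.0175],[-41.6,4.3,18.0,0.0,-0.0,0.0175],[-41.6,5.0,18.0,0.0,-0.0,0.0175],[-41.4,5.7,18.0,0.0,-0.0,0.0175],[-41.3,6.5,18.0,0.0,-0.0,0.0175]]
[[-41.3,7.2,18.0,0.0,-0.0,0.0175],[-41.0,7.9,18.0,0.0,-0.0,0.0175],[-41.0,8.7,18.0,0.0,-0.0,0.0175],[-40.8,9.3,18.0,0.0,-0.0,0.0175],[-40.6,10.1,18.0,0.0,-0.0,0.0175]]
[ 557.73062067 -354.31178129   79.97306847] [ 1.79998124e+02 -3.43702127e-03  8.99988601e+01]
```

>>> apply_moves([
  [-42.8,-45.3,-2.9,0,0,0.1175],
  [-47.8,-39.9,-2.8,0,0,0.1175],
  [-52.2,-34.1,-2.9,0,0,0.1175],
  [-55.8,-27.7,-2.9,0,0,0.1175],
  [-58.7,-20.9,-2.9,0,0,0.1175],
], fingers=85)

```text
time: 2.12
tool_pos: [291.4, 316.1, 246.0]
tcp_rot: [179.9, 0.0, 133.5]
ft_force: [0.2, 0.2, 1.0]
finger_gap: 84.8
grip_force: 0.0
```

>>> apply_moves([
  [-60.7,-14.0,-2.8,0,0,0.1175],
  [-62.0,-6.7,-2.9,0,0,0.1175],
  [-62.3,0.6,-2.9,0,0,0.1175],
  [-61.8,7.8,-2.8,0,0,0.1175],
  [-60.4,15.1,-2.9,0,0,0.1175],
])

```text
time: 2.75
tool_pos: [450.8, 48.0, 260.5]
tcp_rot: [179.9, 0.0, 99.8]
ft_force: [1.4, 1.2, -0.1]
finger_gap: 84.9
grip_force: 0.0
```

>>> apply_moves([
  [-41.7,3.6,18,0,0,0.0175],
  [-41.6,4.3,18,0,0,0.0175],
  [-41.6,5,18,0,0,0.0175],
  [-41.4,5.7,18,0,0,0.0175],
  [-41.3,6.5,18,0,0,0.0175],
])

```text
time: 3.38
tool_pos: [504.1, -153.6, 169.6]
tcp_rot: [180.0, 0.0, 95.0]
ft_force: [1.3, 0.5, 0.3]
finger_gap: 85.1
grip_force: 0.0
```

>>> apply_moves([
  [-41.3,7.2,12,0,0,0.0175],
  [-41,7.9,12,0,0,0.0175],
  [-41,8.7,12,0,0,0.0175],
  [-40.8,9.3,12,0,0,0.0175],
  [-40.6,10.1,12,0,0,0.0175],
])

```text
time: 4.0
tool_pos: [558.0, -355.7, 109.6]
tcp_rot: [180.0, 0.0, 90.0]
ft_force: [0.5, 0.1, 0.4]
finger_gap: 85.0
grip_force: 0.0
```

```bash
python3 - <<'E'
from plan import *
s=sense();print(s["time"],s["tool_pos"],s["tcp_rot"],s["joint_pos"].round(1))
p,d=eyes.snapshot("scene");X=cloud("scene",d)
cv2.imwrite("pics/a.png",cv2.resize(p[240:384,60:260,::-1],None,fx=4,fy=4))
plan([557.7,-354.3,4],[180,0,90],5)
E
```

```text
4.0 [ 557.99276813 -355.74979742  109.57317727] [1.79990521e+02 3.53767827e-03 8.99616267e+01] [-37.   21.5  81.8   0.   76.7 -36.9]
[[1.1,0.1,20.6,-0.0003,0.0002,-0.0008],[1.2,0.2,20.6,-0.0003,0.0002,-0.0008],[1.1,0.1,20.6,-0.0003,0.0002,-0.0008],[1.2,0.1,20.6,-0.0003,0.0002,-0.0008],[1.1,0.1,20.7,-0.0003,0.0002,-0.0008]]
```

View pics/a.png

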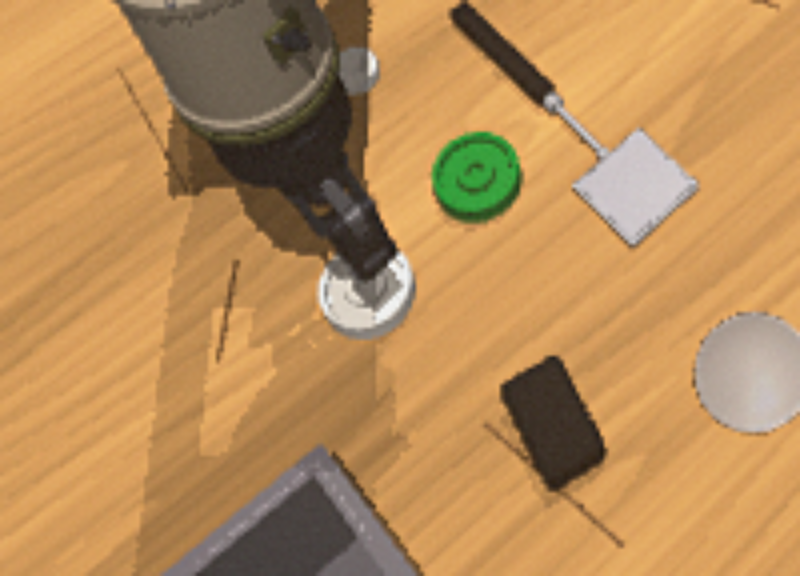

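The crop shows the gripper centred over the white gear, around (365,290) in the crop, with the green one clear at (477,175). Descending and gripping.

>>> apply_moves([
  [1.1,0.1,21.3,0,0,0],
  [0.3,0,21.3,0,0,0],
  [0,0,21.3,0,0,0],
  [0,0,21.3,0,0,0],
  [0,0,21.3,0,0,0],
])

```text
time: 4.68
tool_pos: [557.8, -352.4, 2.0]
tcp_rot: [-180.0, -0.0, 90.0]
ft_force: [0.4, -0.9, 0.3]
finger_gap: 85.1
grip_force: 0.0
```

>>> apply_moves([
  [0,0,0,0,0,0],
  [0,0,0,0,0,0],
  [0,0,0,0,0,0],
  [0,0,0,0,0,0],
  [0,0,0,0,0,0],
], fingers=50, grip_force=40)

```text
time: 5.3
tool_pos: [558.1, -353.1, 4.0]
tcp_rot: [180.0, 0.0, 90.0]
ft_force: [-0.8, 0.3, 0.1]
finger_gap: 60.4
grip_force: 43.2
```

>>> apply_moves([
  [0,0,0,0,0,0],
  [0,0,-20,0,0,0],
  [0,0,-40,0,0,0],
  [0,0,-60,0,0,0],
  [0,0,-60,0,0,0],
])

```text
time: 5.92
tool_pos: [557.7, -352.9, 186.8]
tcp_rot: [180.0, 0.0, 90.0]
ft_force: [1.7, -0.2, -2.0]
finger_gap: 60.3
grip_force: 43.4
```

```bash
python3 - <<'E'
from plan import *
s=sense();print(s["time"],s["tool_pos"],s["tcp_rot"],s["finger_gap"],s["grip_force"])
e=plan([520,-50,275],[180,0,91.5],10)
e=plan([651.8,194.4,275],[180,0,93],10,e)
E
```

```text
5.925 [ 557.68789436 -352.85092851  186.75809802] [1.79958474e+02 3.36175439e-02 9.00003689e+01] 60.32737351950556 43.38983595371246
[[30.3,-3.8,-8.8,0.0001,0.0001,-0.0026],[30.3,-3.6,-8.9,0.0001,0.0001,-0.0026],[30.3,-3.7,-8.8,0.0001,0.0001,-0.0026],[30.3,-3.5,-8.9,0.0001,0.0001,-0.0026],[30.3,-3.4,-8.8,0.0001,0.0001,-0.0026]]
[[30.3,-3.4,-8.8,0.0001,0.0001,-0.0026],[30.4,-3.3,-8.8,0.0001,0.0001,-0.0026],[30.3,-3.2,-8.9,0.0001,0.0001,-0.0026],[30.4,-3.2,-8.8,0.0001,0.0001,-0.0026],[30.4,-3.0,-8.8,0.0001,0.0001,-0.0026]]
[[24.1,13.8,0.0,-0.0,-0.0,-0.0026],[24.0,13.9,0.0,-0.0,-0.0,-0.0026],[24.0,13.9,0.0,-0.0,-0.0,-0.0026],[24.0,14.0,0.0,-0.0,-0.0,-0.0026],[24.0,14.1,0.0,-0.0,-0.0,-0.0026]]
[[23.9,14.1,0.0,-0.0,-0.0,-0.0026],[23.8,14.2,0.0,-0.0,-0.0,-0.0026],[23.9,14.2,0.1,-0.0,-0.0,-0.0026],[23.7,14.3,-0.0,-0.0,-0.0,-0.0026],[23.8,14.4,-0.0,-0.0,-0.0,-0.0026]]
```

>>> apply_moves([
  [20,-2.5,-8.8,0,0,-0.0026],
  [30.3,-3.6,-8.9,0,0,-0.0026],
  [30.3,-3.7,-8.8,0,0,-0.0026],
  [30.3,-3.5,-8.9,0,0,-0.0026],
  [30.3,-3.4,-8.8,0,0,-0.0026],
])

```text
time: 6.55
tool_pos: [540.3, -211.0, 229.8]
tcp_rot: [179.9, 0.1, 90.7]
ft_force: [0.7, 0.8, -0.5]
finger_gap: 60.3
grip_force: 43.4
```

>>> apply_moves([
  [40.6,-4.7,-8.8,0,0,-0.0026],
  [30.4,-3.3,-8.8,0,0,-0.0026],
  [30.3,-3.2,-8.9,0,0,-0.0026],
  [30.4,-3.2,-8.8,0,0,-0.0026],
  [30.4,-3,-8.8,0,0,-0.0026],
])

```text
time: 7.18
tool_pos: [519.9, -49.1, 273.9]
tcp_rot: [179.9, 0.0, 91.5]
ft_force: [0.4, 0.5, -0.2]
finger_gap: 60.2
grip_force: 43.4
```

>>> apply_moves([
  [24.1,13.8,0,0,0,-0.0026],
  [24,13.9,0,0,0,-0.0026],
  [24,13.9,0,0,0,-0.0026],
  [24,14,0,0,0,-0.0026],
  [24,14.1,0,0,0,-0.0026],
])

```text
time: 7.8
tool_pos: [586.4, 73.0, 273.7]
tcp_rot: [179.9, 0.0, 92.2]
ft_force: [0.3, -0.6, -0.2]
finger_gap: 60.4
grip_force: 43.4
```

>>> apply_moves([
  [23.9,14.1,0,0,0,-0.0026],
  [23.8,14.2,0,0,0,-0.0026],
  [23.9,14.2,0,0,0,-0.0026],
  [23.7,14.3,0,0,0,-0.0026],
  [23.8,14.4,0,0,0,-0.0026],
])

```text
time: 8.43
tool_pos: [652.2, 195.1, 273.7]
tcp_rot: [179.9, -0.0, 93.0]
ft_force: [0.9, -0.4, -0.3]
finger_gap: 60.2
grip_force: 43.4
```

>>> apply_moves([
  [0,0,5,0,0,0],
  [0,0,5,0,0,0],
  [0,0,5,0,0,0],
  [0,0,5,0,0,0],
  [0,0,5,0,0,0],
])

```text
time: 9.05
tool_pos: [651.7, 193.8, 246.5]
tcp_rot: [-180.0, 0.0, 92.9]
ft_force: [1.1, 0.5, 0.3]
finger_gap: 60.2
grip_force: 43.5
```

```bash
python3 - <<'E'
from plan import *
s=sense();print(s["time"],s["tool_pos"],s["tcp_rot"],s["finger_gap"],s["joint_pos"].round(1))
for c in("scene","top"):
    p,d=eyes.snapshot(c);X=cloud(c,d)
    cv2.imwrite(f"pics/b{c}.png",cv2.resize(p[100:260,240:440,::-1] if c=="scene" else p[80:200,100:260,::-1],None,fx=4,fy=4))
    w=(p.min(-1)>150)&(np.ptp(p.astype(int),axis=-1)<25)&(np.hypot(X[...,0]-652,X[...,1]-194)<45)&(X[...,2]>222)&(X[...,2]<280)
    print(c,w.sum(), rect(X[w][:,:2]) if w.sum()>5 else 0, X[w].min(0),X[w].max(0))
    print([(np.round(q["xyz"],1),q["confidence"]) for q in models.place_of("gear",c)])
E
```

```text
9.05 [651.72091119 193.81138662 246.52757841] [-1.79995544e+02  4.82128820e-03  9.29452728e+01] 60.235332497091655 [12.2 19.6 69.6 -0.  90.7  9.3]
scene 71 [[659.2, 188.8], [57.2, 45.6], 75.0] [632.26252926 162.22519889 245.77330892] [682.39142313 220.28888734 267.62018534]
[(array([ 5.462e+02, -2.529e+02, -4.000e-01]), 0.8), (array([651.8, 189.4, 245.5]), 0.64)]Traceback (most recent call last):
  File "<stdin>", line 7, in <module>
    return umr_minimum(a, axis, None, out, keepdims, initial, where)
ValueError: zero-size array to reduction operation minimum which has no identity
```

View pics/bscene.png

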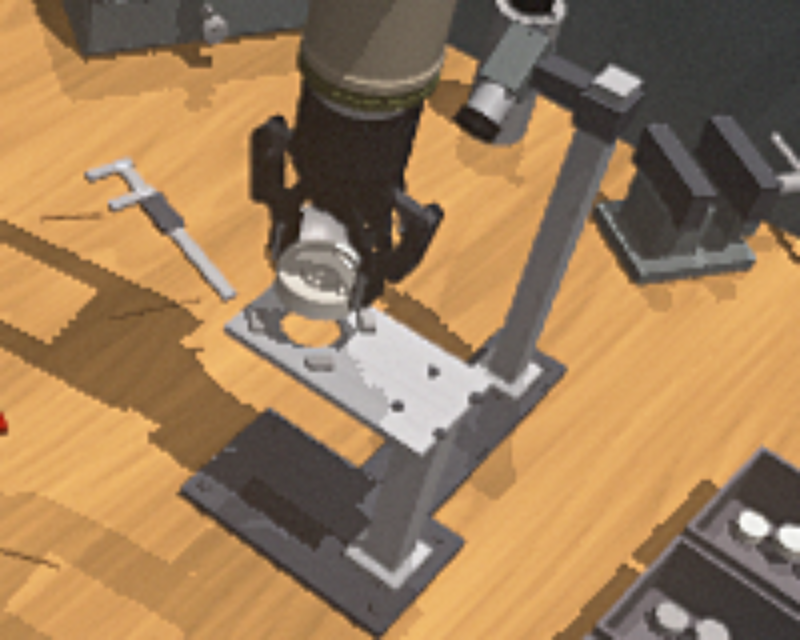

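The gear is level in the gripper at crop pixel (318,278), just above the nest hole at (315,330), with the fingers between the blocks. One quick check of its centre before lowering.

```bash
python3 - <<'E'
from plan import *
from scipy.optimize import least_squares
p,d=eyes.snapshot("scene");X=cloud("scene",d);s=sense();print(s["tool_pos"])
m=(np.hypot(X[...,0]-652,X[...,1]-194)<42)&(p.max(-1)>75)&(X[...,2]>238)&(X[...,2]<268)
q=X[m];print(len(q),np.percentile(q[:,2],[2,50,98]))
# side-wall points: below top edge
side=q[(q[:,2]>243)&(q[:,2]<258)&(q[:,1]<185)]
print(len(side),np.percentile(q[:,1],[0,1,3]))
f=least_squares(lambda c:np.hypot(side[:,0]-c[0],side[:,1]-c[1])-31,[652,193],loss="soft_l1");print(f.x,np.abs(f.fun).mean())
E
```

```text
[651.75647731 194.16860125 246.67616982]
363 [244.99442571 258.59041184 264.95617025]
95 [158.99622744 159.78090239 160.96672762]
[651.73657861 193.45687777] 4.103171756725043
```

>>> apply_moves([
  [1.5,0,10,0,0,0],
  [0,0,10,0,0,0],
  [0,0,7,0,0,0],
  [0,0,5,0,0,0],
  [0,0,2,0,0,0],
])

```text
time: 9.88
tool_pos: [651.6, 195.7, 212.3]
tcp_rot: [-180.0, 0.0, 93.0]
ft_force: [0.1, -0.3, -0.7]
finger_gap: 60.1
grip_force: 43.5
```

>>> apply_moves([
  [0,0,1,0,0,0],
  [0,0,1,0,0,0],
  [0,0,0.5,0,0,0],
  [0,0,0,0,0,0],
  [0,0,0,0,0,0],
])

```text
time: 10.5
tool_pos: [651.8, 195.8, 210.4]
tcp_rot: [180.0, -0.0, 93.0]
ft_force: [-0.2, -1.0, -0.7]
finger_gap: 60.3
grip_force: 43.5
```

>>> apply_moves([
  [0,0,0.7,0,0,0],
  [0,0,0.7,0,0,0],
  [0,0,0,0,0,0],
  [0,0,0,0,0,0],
  [0,0,0,0,0,0],
])

```text
time: 11.12
tool_pos: [651.8, 195.8, 208.9]
tcp_rot: [180.0, 0.0, 93.0]
ft_force: [0.6, -0.6, -0.4]
finger_gap: 60.4
grip_force: 43.5
```

```bash
python3 - <<'E'
from plan import *
s=sense();print(s["tool_pos"],s["ft_force"])
p,d=eyes.snapshot("scene");cv2.imwrite("pics/c.png",cv2.resize(p[130:230,280:380,::-1],None,fx=6,fy=6))
E
```

```text
[651.7726307  195.77326478 208.93652286] [ 0.6037405  -0.55351487 -0.35221099]
```

View pics/c.png

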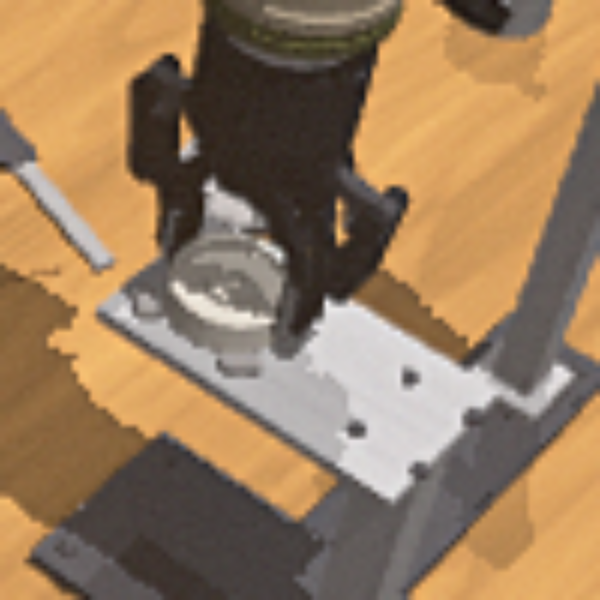

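The gear is between the locating blocks (crop ~(228,295)) and practically seated. I'll lower it to contact, then release gently.

>>> apply_moves([
  [0,0,0.6,0,0,0],
  [0,0,0.6,0,0,0],
  [0,0,0,0,0,0],
  [0,0,0,0,0,0],
  [0,0,0,0,0,0],
])

```text
time: 11.8
tool_pos: [651.8, 195.8, 207.9]
tcp_rot: [180.0, -0.0, 93.0]
ft_force: [-0.8, -1.2, 1.3]
finger_gap: 60.8
grip_force: 43.7
```

>>> apply_moves([
  [0,0,0.4,0,0,0],
  [0,0,0,0,0,0],
  [0,0,0,0,0,0],
  [0,0,0,0,0,0],
  [0,0,0,0,0,0],
])

```text
time: 12.42
tool_pos: [651.8, 195.8, 207.8]
tcp_rot: [180.0, -0.0, 93.0]
ft_force: [-2.7, -1.3, 4.9]
finger_gap: 60.4
grip_force: 44.0
```

>>> apply_moves([
  [0,0,0,0,0,0],
  [0,0,0,0,0,0],
  [0,0,0,0,0,0],
  [0,0,0,0,0,0],
  [0,0,0,0,0,0],
], fingers=80)

```text
time: 13.05
tool_pos: [651.7, 195.8, 207.2]
tcp_rot: [-180.0, 0.0, 93.0]
ft_force: [0.2, 0.1, 0.1]
finger_gap: 80.3
grip_force: 0.0
```

>>> apply_moves([
  [0,0,-10,0,0,0],
  [0,0,-20,0,0,0],
  [0,0,-20,0,0,0],
  [0,0,-20,0,0,0],
  [0,0,-20,0,0,0],
])

```text
time: 13.68
tool_pos: [652.0, 195.8, 299.5]
tcp_rot: [179.9, -0.0, 93.0]
ft_force: [-0.1, -0.2, -0.4]
finger_gap: 80.2
grip_force: 0.0
```

```bash
python3 - <<'E'
from plan import *
e=plan([520,-20,300],[180,0,60],10)
e=plan([486.0,-175.5,90],[180,0,1.8],10,e)
E
```

```text
[[-20.9,-14.3,-0.1,0.0001,-0.0001,0.0576],[-21.6,-13.1,-0.0,0.0001,-0.0001,0.0576],[-22.4,-11.8,-0.1,0.0001,-0.0001,0.0576],[-23.0,-10.5,-0.1,0.0001,-0.0001,0.0576],[-23.6,-9.1,-0.0,0.0001,-0.0001,0.0576]]
[[-24.1,-7.8,-0.1,0.0001,-0.0001,0.0576],[-24.4,-6.4,-0.1,0.0001,-0.0001,0.0576],[-24.9,-5.0,-0.0,0.0001,-0.0001,0.0576],[-25.0,-3.5,-0.1,0.0001,-0.0001,0.0576],[-25.2,-2.1,-0.0,0.0001,-0.0001,0.0576]]
[[-15.2,4.8,21.0,0.0,0.0,0.1015],[-14.5,6.4,21.0,0.0,0.0,0.1015],[-13.9,7.8,21.0,0.0,0.0,0.1015],[-13.0,9.1,21.0,0.0,0.0,0.1015],[-12.1,10.4,21.0,0.0,0.0,0.1015]]
[[-10.8,11.6,21.0,0.0,0.0,0.1015],[-9.7,12.7,21.0,0.0,0.0,0.1015],[-8.4,13.5,21.0,0.0,0.0,0.1015],[-6.9,14.3,21.1,0.0,0.0,0.1015],[-5.4,15.0,21.0,0.0,0.0,0.1015]]
```

>>> apply_moves([
  [-20.9,-14.3,-0.1,0,0,0.0576],
  [-21.6,-13.1,0,0,0,0.0576],
  [-22.4,-11.8,-0.1,0,0,0.0576],
  [-23,-10.5,-0.1,0,0,0.0576],
  [-23.6,-9.1,0,0,0,0.0576],
])

```text
time: 14.3
tool_pos: [585.5, 87.2, 298.7]
tcp_rot: [180.0, -0.0, 76.4]
ft_force: [-0.4, -0.4, 1.1]
finger_gap: 79.7
grip_force: 0.0
```

>>> apply_moves([
  [-24.1,-7.8,-0.1,0,0,0.0576],
  [-24.4,-6.4,-0.1,0,0,0.0576],
  [-24.9,-5,0,0,0,0.0576],
  [-25,-3.5,-0.1,0,0,0.0576],
  [-25.2,-2.1,0,0,0,0.0576],
], fingers=55)

```text
time: 14.92
tool_pos: [519.5, -20.7, 299.0]
tcp_rot: [180.0, -0.0, 59.9]
ft_force: [0.8, -0.2, 0.2]
finger_gap: 55.1
grip_force: 0.0
```

>>> apply_moves([
  [-15.2,4.8,21,0,0,0.1015],
  [-14.5,6.4,21,0,0,0.1015],
  [-13.9,7.8,21,0,0,0.1015],
  [-13,9.1,21,0,0,0.1015],
  [-12.1,10.4,21,0,0,0.1015],
])

```text
time: 15.55
tool_pos: [502.9, -98.3, 193.4]
tcp_rot: [180.0, -0.0, 30.7]
ft_force: [0.2, 0.1, -0.2]
finger_gap: 55.3
grip_force: 0.0
```

>>> apply_moves([
  [-10.8,11.6,21,0,0,0.1015],
  [-9.7,12.7,21,0,0,0.1015],
  [-8.4,13.5,21,0,0,0.1015],
  [-6.9,14.3,21,0,0,0.1015],
  [-5.4,15,21,0,0,0.1015],
])

```text
time: 16.18
tool_pos: [486.2, -176.2, 88.3]
tcp_rot: [180.0, -0.0, 1.6]
ft_force: [-0.1, 0.2, 0.2]
finger_gap: 54.9
grip_force: 0.0
```

```bash
python3 - <<'E'
from plan import *
s=sense();print(s["time"],s["tool_pos"],s["tcp_rot"],s["finger_gap"],s["joint_pos"].round(1))
for c in("scene","top"):
    p,d=eyes.snapshot(c);X=cloud(c,d)
    m=(np.hypot(X[...,0]-652,X[...,1]-194)<45)&(X[...,2]>218)&(X[...,2]<240)
    print(c,"gear",rect(X[m][:,:2]),cv2.minEnclosingCircle(X[m][:,:2].astype(np.float32)),np.percentile(X[m][:,2],[5,50,95]))
    if c=="scene": cv2.imwrite("pics/d.png",np.hstack([cv2.resize(p[130:230,280:380,::-1],(400,400)),cv2.resize(p[200:300,140:240,::-1],(400,400))]))
plan([486.5,-175.5,3],[180,0,1.8],5)
E
```

```text
16.175 [ 486.20818635 -176.21415277   88.3223902 ] [ 1.79975726e+02 -4.85078653e-02  1.62918384e+00] 54.878227776414505 [-25.6   1.4 107.1   0.   71.5  62.8]
scene gear [[652.6, 192.9], [62.3, 60.7], 82.2] ((651.2823486328125, 192.75262451171875), 33.279541015625) [218.35549826 222.6198399  225.87898822]
top gear [[652.8, 192.9], [61.7, 59.9], 46.6] ((652.2781372070312, 193.2757568359375), 31.29749298095703) [218.40859137 223.07003767 227.55620714]
[[0.5,-0.1,16.6,-0.0003,0.0007,-0.0005],[0.5,-0.0,16.7,-0.0003,0.0007,-0.0005],[0.5,-0.1,16.6,-0.0003,0.0007,-0.0005],[0.5,-0.1,16.7,-0.0003,0.0007,-0.0005],[0.5,-0.0,16.6,-0.0003,0.0007,-0.0005]]
```

View pics/d.png

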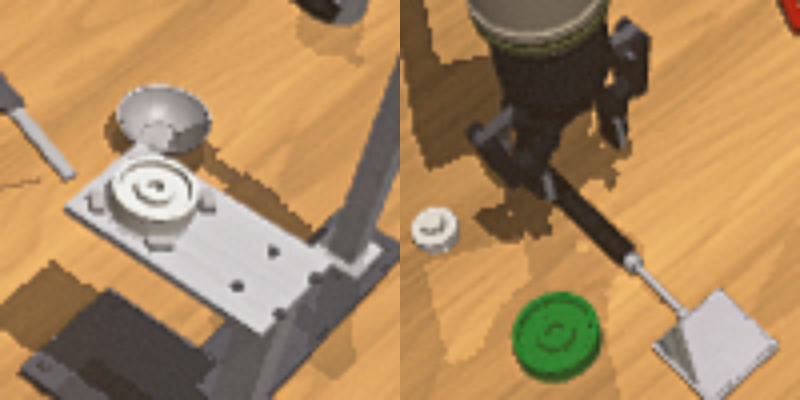

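The gear sits flat between the blocks (left crop, (155,190)) and reads level at about 223 mm. On the right, the fingers straddle the black handle. Next I'll descend and grip it.

>>> apply_moves([
  [0.3,-0.6,25,0,0,-0.003],
  [0,0,25,0,0,0],
  [0,0,20,0,0,0],
  [0,0,10,0,0,0],
  [0,0,5,0,0,0],
])

```text
time: 16.9
tool_pos: [486.7, -174.7, 3.5]
tcp_rot: [180.0, -0.0, 2.1]
ft_force: [0.4, -0.1, -0.2]
finger_gap: 54.9
grip_force: 0.0
```

>>> apply_moves([
  [0,0,0,0,0,0],
  [0,0,0,0,0,0],
  [0,0,0,0,0,0],
  [0,0,0,0,0,0],
  [0,0,0,0,0,0],
], fingers=5, grip_force=90)

```text
time: 17.52
tool_pos: [486.8, -175.2, 4.1]
tcp_rot: [180.0, -0.1, 2.0]
ft_force: [-2.0, 0.9, 6.8]
finger_gap: 14.0
grip_force: 89.0
```

>>> apply_moves([
  [0,0,0,0,0,0],
  [0,0,0,0,0,0],
  [0,0,-10,0,0,0],
  [0,0,-25,0,0,0],
  [0,0,-40,0,0,0],
])

```text
time: 18.15
tool_pos: [484.7, -174.3, 77.7]
tcp_rot: [-179.9, 0.2, 2.0]
ft_force: [0.3, -1.0, -2.1]
finger_gap: 13.6
grip_force: 88.0
```

>>> apply_moves([
  [0,0,-40,0,0,0],
  [0,0,-30,0,0,0],
  [0,0,-10,0,0,0],
  [0,0,0,0,0,0],
  [0,0,0,0,0,0],
])

```text
time: 18.77
tool_pos: [485.1, -174.4, 156.1]
tcp_rot: [-179.9, 0.1, 2.0]
ft_force: [-0.1, 0.8, -1.9]
finger_gap: 13.5
grip_force: 88.0
```

```bash
python3 - <<'E'
from plan import *
s=sense();print(s["time"],s["tool_pos"],s["tcp_rot"],s["finger_gap"],s["grip_force"])
T=Ro.from_euler("xyz",s["tcp_rot"],degrees=True)
for c in("scene","top"):
    p,d=eyes.snapshot(c);X=cloud(c,d);L=(X-s["tool_pos"])@T.as_matrix()
    m=(abs(L[...,0]-137)<55)&(abs(L[...,1])<50)&(X[...,2]>60)&(X[...,2]<220)
    m&=(p.min(-1)>90)
    q=L[m];m2=q[:,0]>100;q=q[m2];print(c,len(q),rect(q[:,:2]),q.mean(0).round(1))
    A=np.c_[q[:,:2],np.ones(len(q))];
    for _ in range(3):
        k=np.linalg.lstsq(A,q[:,2],rcond=None)[0];r=abs(A@k-q[:,2]);g=r<3*np.median(r)+.5;A,q=A[g],q[g]
    print("slopes deg",np.degrees(k[:2]).round(2),"z at 137:",k@[137,0,1])
cv2.imwrite("pics/e.png",p[100:300,200:420,::-1])
E
```

```text
18.775 [ 485.05091304 -174.38406732  156.08400734] [-1.79923571e+02  1.42836345e-01  1.98871850e+00] 13.498415705589398 88.013516664505
scene 579 [[134.7, 0.2], [68.9, 66.3], 0.3] [137.9   1.1  -2.4]
slopes deg [ 0.32 -0.01] z at 137: -2.4637018915567137
top 629 [[134.5, 0.0], [68.6, 64.4], 0.8] [ 1.362e+02 -1.000e-01 -3.600e+00]
slopes deg [0.41 0.08] z at 137: -3.592069369160252
```

```bash
cat > tgt.py <<'E'
from plan import *
V=np.array([652,193.7,120.0]);u=np.array([-np.sin(np.radians(3)),np.cos(np.radians(3)),0])
N=np.sin(np.radians(25))*u+[0,0,np.cos(np.radians(25))]
x=np.array([np.cos(np.radians(3)),np.sin(np.radians(3)),0]);M=Ro.from_matrix(np.c_[x,np.cross(-N,x),-N])
G=np.array([136.5,.3,-3.5]); M=M*Ro.from_euler("y",0.35,degrees=True)
# tool whose local glass normal (k,0,-1) falls on N
nl=np.array([.0061,0,-1]);nl/=np.linalg.norm(nl)
if (M.apply(nl)@N)<(M*Ro.from_euler("y",-0.7,degrees=True)).apply(nl)@N: M=M*Ro.from_euler("y",-0.7,degrees=True)
P=V-M.apply(G); rpy=M.as_euler("xyz",degrees=True)
E
python3 - <<'E'
from tgt import *
print(P,rpy,M.apply([.0061,0,-1])-N)
plan(P,rpy,15)
E
```

```text
[515.79258759 184.99989762 115.94549358] [154.99959054  -0.31720737   3.1479179 ] [-9.12774446e-06  7.39514908e-06  1.68616650e-05]
[[2.9,-23.9,2.7,-0.0292,0.0008,-0.0012],[2.9,-23.9,2.0,-0.0292,0.0008,-0.0012],[2.9,-24.0,1.3,-0.0292,0.0008,-0.0012],[3.0,-24.0,0.6,-0.0292,0.0008,-0.0012],[3.0,-24.0,-0.1,-0.0292,0.0008,-0.0012]]
[[3.0,-24.0,-0.7,-0.0292,0.0008,-0.0012],[3.1,-24.0,-1.5,-0.0292,0.0008,-0.0012],[3.1,-23.9,-2.2,-0.0292,0.0008,-0.0012],[3.1,-23.8,-2.9,-0.0292,0.0008,-0.0012],[3.1,-23.7,-3.5,-0.0292,0.0008,-0.0012]]
[[3.2,-23.6,-4.3,-0.0292,0.0008,-0.0012],[3.2,-23.5,-4.9,-0.0292,0.0008,-0.0012],[3.3,-23.3,-5.6,-0.0292,0.0008,-0.0012],[3.3,-23.1,-6.3,-0.0292,0.0008,-0.0012],[3.3,-23.0,-7.0,-0.0292,0.0008,-0.0012]]
```

>>> apply_moves([
  [2.9,-12,2.7,-0.0292,0.0008,-0.0012],
  [2.9,-23.9,2,-0.0292,0.0008,-0.0012],
  [2.9,-24,1.3,-0.0292,0.0008,-0.0012],
  [3,-24,0.6,-0.0292,0.0008,-0.0012],
  [3,-24,-0.1,-0.0292,0.0008,-0.0012],
])

```text
time: 19.5
tool_pos: [496.1, -66.1, 143.2]
tcp_rot: [171.6, -0.1, 2.4]
ft_force: [0.5, -0.0, -1.5]
finger_gap: 13.4
grip_force: 88.1
```

>>> apply_moves([
  [3,-24,-0.7,-0.0292,0.0008,-0.0012],
  [3.1,-24,-1.5,-0.0292,0.0008,-0.0012],
  [3.1,-23.9,-2.2,-0.0292,0.0008,-0.0012],
  [3.1,-23.8,-2.9,-0.0292,0.0008,-0.0012],
  [3.1,-23.7,-3.5,-0.0292,0.0008,-0.0012],
])

```text
time: 20.12
tool_pos: [506.3, 53.6, 129.6]
tcp_rot: [163.2, -0.3, 2.7]
ft_force: [0.5, -0.2, -2.2]
finger_gap: 13.4
grip_force: 88.1
```

```bash
python3 - <<'E'
from tgt import *
s=sense();print(s["time"],s["tool_pos"],s["tcp_rot"],s["joint_pos"].round(1),s["finger_gap"])
plan(P,rpy,10)
E
```

```text
20.125 [506.34715973  53.59778057 129.62887606] [163.20901351  -0.26130065   2.749448  ] [ 12.    0.8 104.8 -17.   77.5 103.5] 13.398341405378284
[[1.6,-12.9,-2.5,-0.0143,0.0003,-0.0006],[1.5,-12.9,-2.6,-0.0143,0.0003,-0.0006],[1.6,-12.8,-2.8,-0.0143,0.0003,-0.0006],[1.6,-12.8,-3.0,-0.0143,0.0003,-0.0006],[1.6,-12.8,-3.2,-0.0143,0.0003,-0.0006]]
[[1.6,-12.7,-3.4,-0.0143,0.0003,-0.0006],[1.7,-12.7,-3.6,-0.0143,0.0003,-0.0006],[1.6,-12.6,-3.7,-0.0143,0.0003,-0.0006],[1.6,-12.5,-3.9,-0.0143,0.0003,-0.0006],[1.7,-12.5,-4.1,-0.0143,0.0003,-0.0006]]
```

>>> apply_moves([
  [1.6,-12.9,-2.5,-0.0143,0.0003,-0.0006],
  [1.5,-12.9,-2.6,-0.0143,0.0003,-0.0006],
  [1.6,-12.8,-2.8,-0.0143,0.0003,-0.0006],
  [1.6,-12.8,-3,-0.0143,0.0003,-0.0006],
  [1.6,-12.8,-3.2,-0.0143,0.0003,-0.0006],
])

```text
time: 20.75
tool_pos: [511.8, 119.2, 124.0]
tcp_rot: [159.1, -0.4, 2.9]
ft_force: [0.3, 0.4, -1.2]
finger_gap: 13.6
grip_force: 88.2
```

>>> apply_moves([
  [1.6,-12.7,-3.4,-0.0143,0.0003,-0.0006],
  [1.7,-12.7,-3.6,-0.0143,0.0003,-0.0006],
  [1.6,-12.6,-3.7,-0.0143,0.0003,-0.0006],
  [1.6,-12.5,-3.9,-0.0143,0.0003,-0.0006],
  [1.7,-12.5,-4.1,-0.0143,0.0003,-0.0006],
])

```text
time: 21.38
tool_pos: [516.5, 185.1, 117.2]
tcp_rot: [155.0, -0.4, 3.1]
ft_force: [-0.2, 0.3, -1.6]
finger_gap: 13.7
grip_force: 88.2
```

>>> apply_moves([
  [0,0,0,0,0,0],
  [0,0,0,0,0,0],
  [0,0,0,0,0,0],
  [0,0,0,0,0,0],
  [0,0,0,0,0,0],
])

```text
time: 22.0
tool_pos: [516.6, 183.9, 117.4]
tcp_rot: [155.1, -0.4, 3.1]
ft_force: [-0.2, -0.2, -1.7]
finger_gap: 13.6
grip_force: 88.2
```

```bash
python3 - <<'E'
from tgt import *
s=sense();print(s["time"],s["tool_pos"],s["tcp_rot"],s["finger_gap"],s["ft_force"])
T=Ro.from_euler("xyz",s["tcp_rot"],degrees=True);print("glass by FK",s["tool_pos"]+T.apply(G),"goal",V)
for c in("scene","top"):
    p,d=eyes.snapshot(c);X=cloud(c,d);L=(X-s["tool_pos"])@T.as_matrix()
    m=(abs(L[...,0]-137)<36)&(abs(L[...,1])<36)&(abs(L[...,2]+3)<9)&(X[...,2]<170)
    q=L[m];print(c,len(q), rect(q[:,:2]) if len(q) else 0)
    if len(q)>30:
        A=np.c_[q[:,:2],np.ones(len(q))]
        for _ in range(3):
            k=np.linalg.lstsq(A,q[:,2],rcond=None)[0];r=abs(A@k-q[:,2]);g=r<3*np.median(r)+.5;A,q=A[g],q[g]
        n=T.apply(np.r_[k[:2],-1]);n/=np.linalg.norm(n);print("normal err deg",np.degrees(np.arccos(n@N)),"z",k@[137,0,1],len(q))
    if c=="scene": cv2.imwrite("pics/f.png",cv2.resize(p[110:260,240:440,::-1],None,fx=4,fy=4))
plan(P,rpy,5)
E
```

```text
22.0 [516.55055644 183.90681884 117.39788266] [155.07560384  -0.39687206   3.08927505] 13.57571402549225 [-0.24945778 -0.18389137 -1.68813741]
glass by FK [652.76126605 192.46282417 121.64374667] goal [652.  193.7 120. ]
scene 240 [[135.7, 3.8], [63.7, 67.4], 89.6]
normal err deg 1.3412376232050025 z -2.354110443855733 216
top 0 0
[[-0.1,-0.3,0.2,-0.0003,-0.0002,-0.0003],[-0.2,-0.3,0.2,-0.0003,-0.0002,-0.0003],[-0.1,-0.3,0.1,-0.0003,-0.0002,-0.0003],[-0.2,-0.3,0.2,-0.0003,-0.0002,-0.0003],[-0.1,-0.3,0.2,-0.0003,-0.0002,-0.0003]]
```

View pics/f.png

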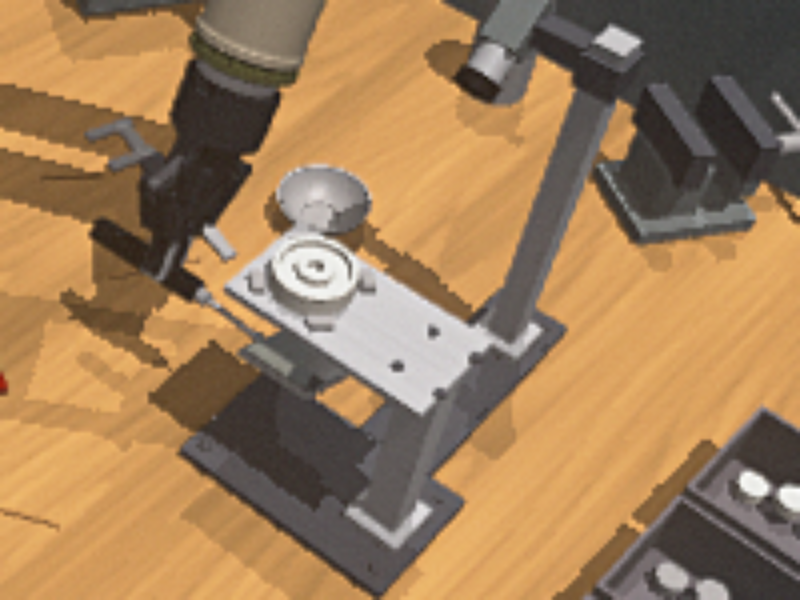

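The mirror is under the nest (crop ~(300,365)), tilted to the camera, with the blank seated at (313,270). A small final correction next.

>>> apply_moves([
  [-0.2,-0.4,0.2,0,0,0],
  [-0.2,-0.4,0.2,0,0,0],
  [-0.2,-0.4,0.2,0,0,0],
  [-0.1,-0.3,0.2,-0.001,-0.001,-0.001],
  [0,0,0.1,0,0,0],
])

```text
time: 22.72
tool_pos: [515.8, 185.2, 115.8]
tcp_rot: [155.0, -0.3, 3.2]
ft_force: [-0.1, -0.1, -1.0]
finger_gap: 13.7
grip_force: 88.2
```

>>> apply_moves([
  [0,0,0,0,0,0],
  [0,0,0,0,0,0],
  [0,0,0,0,0,0],
  [0,0,0,0,0,0],
  [0,0,0,0,0,0],
])

```text
time: 23.35
tool_pos: [515.8, 185.2, 115.8]
tcp_rot: [155.0, -0.3, 3.1]
ft_force: [0.1, -0.3, -1.9]
finger_gap: 13.6
grip_force: 88.2
```

```bash
python3 - <<'E'
from tgt import *
for i in range(4):
    s=sense();T=Ro.from_euler("xyz",s["tcp_rot"],degrees=True);print(s["tcp_rot"].round(2),"glass by FK",(s["tool_pos"]+T.apply(G)).round(1))
    p,d=eyes.snapshot("scene");X=cloud("scene",d);L=(X-s["tool_pos"])@T.as_matrix()
    m=(abs(L[...,0]-137)<34)&(abs(L[...,1])<33)&(abs(L[...,2]+3)<7)&(X[...,2]<170)
    q=L[m];A=np.c_[q[:,:2],np.ones(len(q))]
    for _ in range(3):
        k=np.linalg.lstsq(A,q[:,2],rcond=None)[0];r=abs(A@k-q[:,2]);g=r<2.5*np.median(r)+.3;A,q=A[g],q[g]
    print(np.degrees(k[:2]).round(2),"z",k@[137,0,1],len(q),np.ptp(q,axis=0).round(),q.min(0).round(1))
E
```

```text
[155.01  -0.31   3.15] glass by FK [652.  193.9 119.9]
[0.95 0.47] z -2.360713782126853 189 [67. 61.  5.] [103.  -27.7  -4.5]
[155.01  -0.32   3.15] glass by FK [652.  193.9 119.9]
[0.54 0.3 ] z -2.360531748669672 188 [65. 62.  5.] [104.4 -29.5  -4.6]
[155.01  -0.31   3.15] glass by FK [652.  193.9 119.9]
[0.42 0.33] z -2.4630428869939305 192 [66. 62.  4.] [103.5 -28.6  -4.4]
[155.01  -0.31   3.15] glass by FK [652.  193.9 119.9]
[0.54 0.75] z -2.448370285345835 184 [65. 62.  5.] [104.5 -29.3  -4.7]
```

```bash
python3 -c "
from bench import job
print(job.hand_in())"
```

```text
the job is handed in; nothing more can be done
None
```

The job is handed in, with no verdict shown: the white gear blank sits flat in the nest, and the mirror is held steady under it. By my last measurements the glass is within about 1 mm of the view point and within roughly half a degree of the required angle; I did not see the stub through the inspection camera itself.

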